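# Sort concrete specimens into the carriers of their mixes

### The job

Two concrete mixes have been cast, a light sandy one and a dark grey one, and each blue specimen carrier already holds one specimen of its mix. Put the four loose specimens upright into the carrier of their own colour, cubes right down into the free square bays and the cylinder into the free round bay; lower each one in rather than dropping it, because young concrete chips, and leave the two seated specimens and the white-lidded jar where they are.

Things in the scene. Friction and masses are not known exactly. Their poses are not given: they have to be found in the camera images.
- light_cube: Light sandy-coloured concrete test cube, 40 x 40 x 40 mm, about 0.15 kg, loose, standing on the bench. Origin: centre of its underside; z up, x and y square to its sides. The only loose light cube.
- light_cylinder: Light sandy-coloured concrete test cylinder, 36 mm in diameter, 50 mm tall, about 0.11 kg, loose, standing upright on the bench. Origin: centre of its underside; z up along its axis.
- dark_cube_a: Dark grey concrete test cube, 40 x 40 x 40 mm, about 0.15 kg, loose, standing on the bench. Origin: centre of its underside; z up, x and y square to its sides. One of two alike loose dark cubes; either may go into either free square bay of the dark carrier.
- dark_cube_b: Dark grey concrete test cube, 40 x 40 x 40 mm, about 0.15 kg, loose, standing on the bench. Origin: centre of its underside; z up, x and y square to its sides. The other of the two alike loose dark cubes.
- carrier_light: Fixed blue block 222 mm long (x), 82 wide (y), 24 high, low steel bails 18 mm out at its ends; origin: centre of underside. Three bays in a row at y = 0: square 54 x 54 mm at x = -70 and at x = 0 (sides along x, y), round 50 mm at x = +70. Bay floor at z = 8, rim at z = 24, 2 mm chamfer. Light mix's carrier: a light cube sits in the middle bay (x = 0), the square end bay and round bay are free.
- carrier_dark: Fixed blue block 222 mm long (x), 82 wide (y), 24 high, low steel bails 18 mm out at its ends; origin: centre of underside. Three bays in a row at y = 0: square 54 x 54 mm at x = -70 and at x = 0 (sides along x, y), round 50 mm at x = +70. Bay floor at z = 8, rim at z = 24, 2 mm chamfer. Dark mix's carrier: a dark cylinder sits in the round bay (x = +70), both square bays are free.
- seated_light_cube: Light sandy-coloured concrete test cube, 40 mm, already seated in the middle bay of the light mix's carrier; its top is 48 mm above the bench. Origin: centre of its underside. Not to be moved.
- seated_dark_cylinder: Dark grey concrete test cylinder, 36 mm in diameter, 50 mm tall, already seated in the round bay of the dark mix's carrier; its top is 58 mm above the bench. Origin: centre of its underside. Not to be moved.
- jar: White sample jar with a white screw lid, 49 mm in diameter, 58 mm tall, 0.12 kg, standing among the loose specimens. Origin: centre of its underside. Not to be moved.
Mind the look-alikes: they are no part of the job. What is shaped like the light_cylinder but red is not meant.

How it is judged (in metres and radians):
At the end, for the whole second after the job is handed in: Each loose specimen stands in a fitting bay of its own mix's carrier, within 10 mm of the bay's centre, down on its floor (3.5 mm) and upright (0.12 rad); the seated specimens are still in their bays, the jar is upright within 30 mm of its place, all at rest (x of light_cube in the frame of carrier_light between -0.08 and -0.06 m and y of light_cube in the frame of carrier_light between -0.01 and 0.01 m and z of light_cube in the frame of carrier_light between 0.004 and 0.0115 m and x of light_cylinder in the frame of carrier_light between 0.06 and 0.08 m and y of light_cylinder in the frame of carrier_light between -0.01 and 0.01 m and z of light_cylinder in the frame of carrier_light between 0.004 and 0.0115 m and x of seated_light_cube in the frame of carrier_light between -0.01 and 0.01 m and y of seated_light_cube in the frame of carrier_light between -0.01 and 0.01 m and z of seated_light_cube in the frame of carrier_light between 0.004 and 0.0115 m and x of seated_dark_cylinder in the frame of carrier_dark between 0.06 and 0.08 m and y of seated_dark_cylinder in the frame of carrier_dark between -0.01 and 0.01 m and z of seated_dark_cylinder in the frame of carrier_dark between 0.004 and 0.0115 m and ((x of dark_cube_a in the frame of carrier_dark between -0.08 and -0.06 m and y of dark_cube_a in the frame of carrier_dark between -0.01 and 0.01 m and z of dark_cube_a in the frame of carrier_dark between 0.004 and 0.0115 m and x of dark_cube_b in the frame of carrier_dark between -0.01 and 0.01 m and y of dark_cube_b in the frame of carrier_dark between -0.01 and 0.01 m and z of dark_cube_b in the frame of carrier_dark between 0.004 and 0.0115 m) or (x of dark_cube_b in the frame of carrier_dark between -0.08 and -0.06 m and y of dark_cube_b in the frame of carrier_dark between -0.01 and 0.01 m and z of dark_cube_b in the frame of carrier_dark between 0.004 and 0.0115 m and x of dark_cube_a in the frame of carrier_dark between -0.01 and 0.01 m and y of dark_cube_a in the frame of carrier_dark between -0.01 and 0.01 m and z of dark_cube_a in the frame of carrier_dark between 0.004 and 0.0115 m)) and distance of jar from where it was at the start of the episode below 0.03 m and angle between each of light_cube, light_cylinder, dark_cube_a, dark_cube_b, seated_light_cube, seated_dark_cylinder, jar's own z axis and vertical below 0.12 rad and linear speed of each of light_cube, light_cylinder, dark_cube_a, dark_cube_b, seated_light_cube, seated_dark_cylinder, jar below 0.02 m/s); the robot touches nothing.
It fails at once if a specimen is dropped: it falls faster than 0.7 m/s while the fingers do not touch it (a free fall of more than 25 mm) ((contact force between the fingers and light_cube below 0.05 N and linear speed of light_cube above 0.7 m/s) or (contact force between the fingers and light_cylinder below 0.05 N and linear speed of light_cylinder above 0.7 m/s) or (contact force between the fingers and dark_cube_a below 0.05 N and linear speed of dark_cube_a above 0.7 m/s) or (contact force between the fingers and dark_cube_b below 0.05 N and linear speed of dark_cube_b above 0.7 m/s)).
It fails at once if a seated specimen is taken out or pushed out of its bay (moved more than 20 mm) (distance of any of seated_light_cube, seated_dark_cylinder from where it was at the start of the episode above 0.02 m).
It fails at once if the white-lidded jar is knocked over or moved more than 30 mm (angle between jar's own z axis and vertical above 0.5 rad or distance of jar from where it was at the start of the episode above 0.03 m).
It also fails if it takes over 112 s, if anything falls off the work surface, if the arm or the gripper's body presses on something with over 40 N, if the wrist force passes 120 N, or if a joint passes its speed limit or range.

### The arm

A 6-joint arm with a two-finger parallel gripper is mounted at the origin on a cart in front of the work surface, level with it; the furniture and walls round the work are solid. World frame = base frame: x ahead of the robot, y to its left, z up, the work surface at z = 0. Lengths are in mm, angles in rad, forces in N, time in s.
With the tool pointing down it reaches from about 350 to 875 mm from the base axis. Payload 4.2 kg.
Tool frame: the origin (TCP) lies between the finger pads; the fingertips stand 25 mm ahead of it and the grasp point (between the pads) lies 6 mm ahead of it; z points along the fingers, y is the line along which they close (so a half turn about z gives the same grasp; the last joint's range is limited). The gripper opens to 85 mm and grips with 20 to 120 N. Pads are 22 mm wide; open, the fingers measure 114 mm over their backs; the gripper's body (76 mm by 85 mm) begins 54 mm behind the grasp point. The pads swing forward as they close: fully open they stand 13 mm farther back than shut.
Start: joints at [-0.976, 0.385, 0.008, 0, -1.194, -0.259], TCP at [205.968, -590.065, 256.312] pointing down, gripper open.
Joint ranges: [-3.14, 3.14], [-1.21, 2.06], [-1.07, 1.41], [-3.16, 2.05], [-2.99, -0.16], [-3.1, 3.1]. Speed limits (rad/s): [2.79, 2.79, 3.14, 3.14, 3.14, 3.14].

### API

Orientations are given as a unit quaternion [x, y, z, w].
In Python, from bench import arm gives the robot as it stands.
- The arm moves only by the shell command python3 -m pendant 'ROWS'. ROWS is JSON, a list of rows, each a list of 7 numbers: the shift along the tool's x, y, z in m, then the turn, a rotation vector about the tool's x, y, z in degrees, then the finger opening in m, from 0 to 0.0854. In form: [[x, y, z, wx, wy, wz, fingers], ...]. A call has 1 to 12 rows; each row shifts and turns the commanded pose from where the row before left it, along the tool's axes as they then stand; what a row does not reach is not made up. A row lasts 1/10 s, in which the tool goes at most 50 mm and 8.59 degrees, less where a joint would pass 70% of its speed; a pose out of reach is approached as far as the arm can. A call is refused whole if a number of a shift passes 0.05 or a number of a turn 8.59, either way. A call with a gripper value outside its range is refused whole. The fingers move at their own pace and stop on an object; the grip force is fixed at half the most. Time passes only in rows, so rows that do not move let the fingers close. It gives the time, the measured TCP pose, the force, the opening and the grip force at its end, in the units of the state.
- arm.read_state(): the state, without advancing time (a new reading comes with each control period).
- arm.get_image(name): name is "scene" or "top" or "wrist"; returns a dict with "image" (480x640x3 uint8, red, green, blue), "fx", "fy", "cx", "cy" (pixels), "xyz" and "rotation" of the camera in the world. Camera axes: x right, y down, z forward; pixel columns grow to the right and rows downward; lengths in mm; the calibration is good to about 2 mm. The wrist camera is an equidistant fisheye: a pixel r from the principal point sees the ray r / f radians off the axis. A picture is of the moment at which its call begins. There is no depth.
- arm.job_done(): hands the job in; it is judged then, once.
The state is a dict: "clock": time; "joints": joint angles; "joint_vel": joint speeds; "joint_efforts": joint torques, N m; "position": TCP position; "ee_rot": TCP orientation; "contact_force": force on the tool from outside, world axes, zero at the start; "wrist_torque": the same for the moment, N m; "gripper_width": finger opening in mm; "grasp_force": force on a finger pad.
Only numpy, scipy, OpenCV 4.12 (cv2) and the standard library are available. Lean on these libraries where they do the work, as an engineer would, in place of code of your own. Each camera call takes 0.05 s, during which the arm holds its last target. There are 200 camera calls.

## Working session

There is one attempt and no reset: what is moved stays moved. The work goes in short steps, Python scripts to look and compute and a shell command to move; the robot and the scene stay as the last step left them, time stands still between calls to the robot, and variables do not carry over. Pictures are saved under pics/ and viewed, at most 14 in all, crops included, and the job is handed in when it is done.

```bash
mkdir -p pics; ls; python3 - <<'E'
from bench import arm
import cv2,pickle
for n in("scene","top"):
    d=arm.get_image(n); cv2.imwrite(f"pics/{n}0.png",d["image"][:,:,::-1]); pickle.dump(d,open(f"{n}.pkl","wb"))
    print(n,d["fx"],d["cx"],d["cy"],d["xyz"],d["rotation"])
print(arm.read_state())
E
```

```text
pics
scene 492.21582377443536 320.1302250383684 241.69163058827738 [ -6.80637792 452.04184677 713.04283909] [-0.39987926  0.83029116 -0.35102468  0.16581571]
top 477.3390450420092 321.49455088275954 242.79893668372333 [ 377.89066557   -6.37124217 1024.32610771] [-0.70499931  0.70537376 -0.04986469  0.05419728]
{'clock': 0.1, 'joints': array([-9.76402623e-01,  3.85486851e-01,  6.80088166e-03, -4.16392801e-04,
       -1.19401956e+00, -2.58556282e-01]), 'joint_vel': array([-8.78596541e-05, -2.53301205e-03,  4.47033376e-03,  1.72599290e-03,
        5.58174862e-04, -1.00051288e-03]), 'joint_efforts': array([-5.76540970e-04, -3.93319523e+01,  1.88928562e+01,  4.19793651e+00,
       -2.61056557e-03,  7.19573137e-06]), 'position': array([ 205.81525912, -589.65365927,  255.34437835]), 'ee_rot': array([-1.67054912e-01,  9.85947112e-01,  9.49150653e-04, -2.18699211e-04]), 'contact_force': array([0.18940913, 0.82613252, 0.59499001]), 'wrist_torque': array([ 0.03269986, -0.00738457, -0.04528613]), 'grasp_force': 0.0, 'gripper_width': 85.02508723356448}
```

View pics/top0.png

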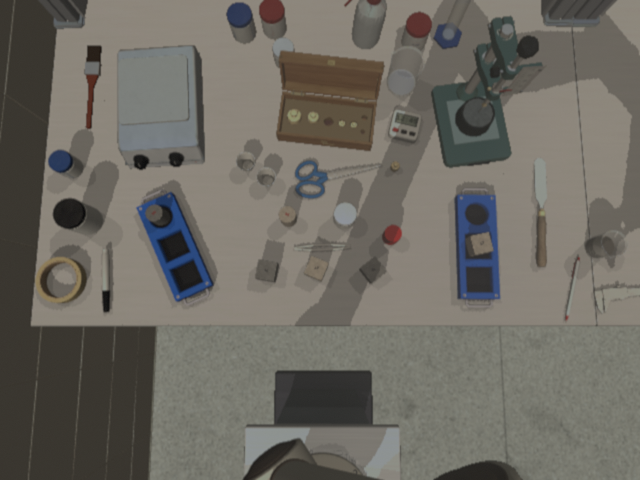

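View pics/scene0.png

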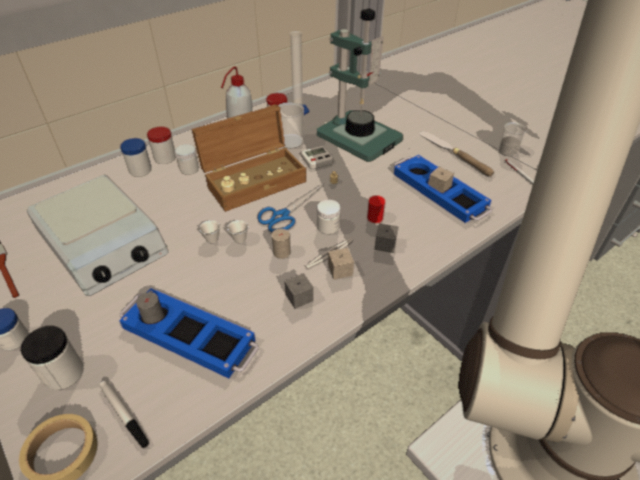

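The top view shows:
- **Loose specimens:** dark cubes at (267,270) and (373,268), the light cube at (316,268), and the light cylinder at (288,215).
- **Look-alikes and jar:** the white jar is at (345,215). The red cylinder at (392,234) is the wrong colour, so I leave it alone.
- **Carriers:** the dark carrier is at (175,247) with its cylinder at the far end. The light carrier is at (478,247) with its round bay at the far end.

```bash
cat >h.py <<'E'
import numpy as np,cv2,pickle
from scipy.spatial.transform import Rotation as R
def ray(d,uv):
    """world ray directions through pixels; fisheye if d['fish']"""
    uv=np.atleast_2d(np.asarray(uv,float)); x=(uv[:,0]-d["cx"])/d["fx"]; y=(uv[:,1]-d["cy"])/d["fy"]
    if d.get("fish"):
        t=np.hypot(x,y); s=np.sin(t)/np.maximum(t,1e-9); c=np.c_[x*s,y*s,np.cos(t)]
    else: c=np.c_[x,y,np.ones(len(x))]
    return R.from_quat(d["rotation"]).apply(c)
def plane(d,uv,z):
    v=ray(d,uv); return (d["xyz"]+v*((z-d["xyz"][2])/v[:,2])[:,None])[:,:2]
def proj(d,p):
    c=R.from_quat(d["rotation"]).inv().apply(np.atleast_2d(p)-d["xyz"])
    if d.get("fish"):
        r=np.hypot(c[:,0],c[:,1]); t=np.arctan2(r,c[:,2]); k=t/np.maximum(r,1e-9)
        return np.c_[c[:,0]*k*d["fx"]+d["cx"],c[:,1]*k*d["fy"]+d["cy"]]
    return np.c_[c[:,0]/c[:,2]*d["fx"]+d["cx"],c[:,1]/c[:,2]*d["fy"]+d["cy"]]
E
python3 - <<'E'
from h import *
d=pickle.load(open("top.pkl","rb")); im=d["image"][:,:,::-1].copy()
cv2.imwrite("pics/crop.png",cv2.resize(im[195:290,235:410],None,fx=4.5,fy=4.5,interpolation=cv2.INTER_CUBIC))
hsv=cv2.cvtColor(im,cv2.COLOR_BGR2HSV)
m=cv2.inRange(hsv,(105,140,40),(130,255,255)); m=cv2.morphologyEx(m,cv2.MORPH_CLOSE,np.ones((3,3)))
for c in cv2.findContours(m,cv2.RETR_EXTERNAL,cv2.CHAIN_APPROX_NONE)[0]:
    if cv2.contourArea(c)>1500:
        w=plane(d,c[:,0,:],24).astype(np.float32); print("carrier",cv2.minAreaRect(w))
for n,uv,z in(("dkL",(267,270),20),("lt",(316,268),20),("dkR",(373,268),20),("cyl",(288,215),25),("jar",(345,215),29),("red",(392,234),25)):
    print(n,plane(d,uv,z))
E
```

```text
carrier ((520.98095703125, 312.791259765625), (222.46958923339844, 81.8914566040039), 25.24491310119629)
dkL [[468.98098665 114.82373929]]
lt [[473.1471924   11.39522959]]
dkR [[ 473.06778484 -108.83696681]]
cyl [[586.2641174   71.29992996]]
jar [[585.26533291 -50.23377286]]
red [[ 544.8811373  -149.73743473]]
```

View pics/crop.png

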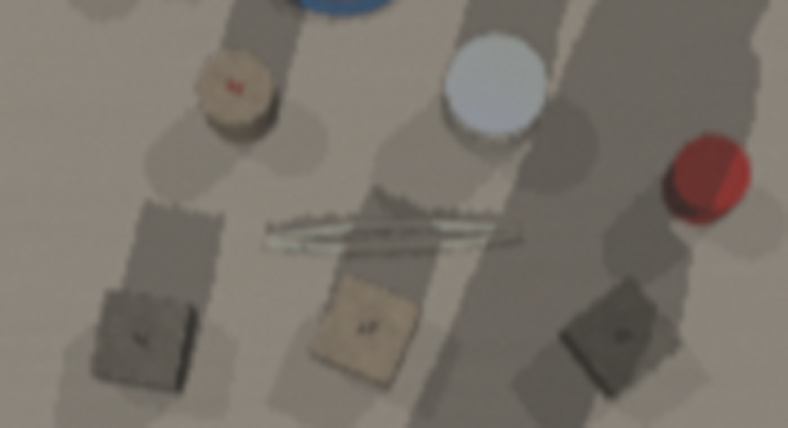

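Crop check at 4.5x: the light cube is at crop (367,328), with dark cubes at (143,340) and (623,335). The light cylinder's top is at (235,87), the jar's at (496,85), and the red cylinder at (710,175) is excluded. Colours match the description.

```bash
cat >>h.py <<'E'
def rect(w,ref):
    """minAreaRect of world pts -> centre, size, long-axis angle (deg) on the side of vector ref"""
    w=np.asarray(w,np.float32); (c,s,a)=cv2.minAreaRect(w); b=cv2.boxPoints((c,s,a)); e=b[1]-b[0]; f=b[2]-b[1]
    l=e if np.hypot(*e)>np.hypot(*f) else f
    l=l*np.sign(l@np.array(ref,float)); return np.array(c),s,np.degrees(np.arctan2(l[1],l[0]))
def go(p,x,y,z,yaw):
    """p=state; tool-frame turn about z (deg, tool y axis mod 180 to world yaw) then shift (mm)"""
    r=R.from_quat(p["ee_rot"]); ty=r.apply([0,1,0]); cur=np.degrees(np.arctan2(ty[1],ty[0]))
    t=(yaw-cur+90)%180-90     # world yaw change
    r2=R.from_euler("z",t,degrees=True)*r
    s=r2.inv().apply(np.array([x,y,z])-p["position"]); tz=r.inv().apply(r2.apply([0,0,0])+[0,0,t])[2]
    tilt=np.degrees(np.arccos(-r.apply([0,0,1])[2]))
    print(f"cur {np.round(p['position'],1)} yaw {cur:.1f} j6 {p['joints'][5]:.2f} tilt {tilt:.2f} | turn wz {tz:.1f} then shift {np.round(s,1)}")
E
python3 - <<'E'
from h import *
from bench import arm
d=pickle.load(open("top.pkl","rb")); im=d["image"][:,:,::-1].copy()
hsv=cv2.cvtColor(im,cv2.COLOR_BGR2HSV)
m=cv2.inRange(hsv,(105,140,40),(130,255,255))
for n,x0,x1 in(("dark",120,230),("light",440,510)):
    q=m.copy(); q[:,:x0]=0; q[:,x1:]=0; q[:180]=0; q[310:]=0
    q=cv2.morphologyEx(q,cv2.MORPH_OPEN,np.ones((3,3)))
    ys,xs=np.nonzero(q); c,s,a=rect(plane(d,np.c_[xs,ys],24),(1,0)); print(n,c,s,a)
    u=np.array([np.cos(np.radians(a)),np.sin(np.radians(a))])
    for k in(-70,0,70): print("  bay",k,np.round(c+k*u,1))
C=dict(dkL=[(107,290),(190,304),(177,390),(93,378)],lt=[(347,275),(420,305),(388,387),(310,352)],dkR=[(630,278),(682,343),(615,393),(565,330)])
for n,c in C.items():
    w=plane(d,np.array(c)/4.5+[235,195]-.4,40); print(n,w.mean(0).round(1),cv2.minAreaRect(w.astype(np.float32))[1:])
    e=w[1]-w[0]; print("  edge ang",np.degrees(np.arctan2(e[1],e[0])))
for n,c,z in(("cyl",(235,87),50),("jar",(496,85),58)): print(n,plane(d,np.array(c)/4.5+[235,195]-.4,z))
go(arm.read_state(),473,11,280,90)
E
```

```text
dark [520.98101807 312.79122925] (222.46957397460938, 81.89144897460938) 25.24492236649286
  bay -70 [457.7 282.9]
  bay 0 [521.  312.8]
  bay 70 [584.3 342.6]
light [ 533.28973389 -331.21069336] (75.6048355102539, 184.1138458251953) -0.24331376874135463
  bay -70 [ 463.3 -330.9]
  bay 0 [ 533.3 -331.2]
  bay 70 [ 603.3 -331.5]
dkL [466.7 114.3] ((39.01542663574219, 41.123565673828125), 82.08856201171875)
  edge ang -99.63386062283779
lt [471.6  11.1] ((39.254188537597656, 40.44233703613281), 65.82843017578125)
  edge ang -112.49229293661227
dkR [ 468.6 -106.8] ((38.055213928222656, 38.61996078491211), 37.856483459472656)
  edge ang -142.1435210812743
cyl [[583.32059822  71.83466031]]
jar [[582.40546837 -48.61205397]]
cur [ 205.8 -589.7  255.3] yaw 109.2 j6 -0.26 tilt 0.11 | turn wz 19.2 then shift [-267.2  600.7  -23.5]
```

```bash
python3 -m pendant '[[0,0,0,0,0,6.4,0.085],[0,0,0,0,0,6.4,0.085],[0,0,0,0,0,6.4,0.085],[-0.038,0.033,-0.006,0,0,0,0.085],[-0.038,0.033,-0.006,0,0,0,0.085],[-0.038,0.033,-0.006,0,0,0,0.085],[-0.038,0.033,-0.006,0,0,0,0.085],[-0.038,0.033,-0.006,0,0,0,0.085],[-0.038,0.033,-0.006,0,0,0,0.085],[-0.038,0.033,-0.006,0,0,0,0.085],[-0.04,0.033,0,0,0,0,0.085],[0,0,0,0,0,0,0.085]]'
python3 - <<'E'
from h import *
from bench import arm
d=arm.get_image("wrist"); d["fish"]=1; pickle.dump(d,open("w1.pkl","wb")); cv2.imwrite("pics/w1.png",d["image"][:,:,::-1])
print(d["fx"],d["cx"],d["cy"],d["xyz"]); go(arm.read_state(),473,11,280,90)
E
```

```text
clock: 1.3
position: [510.5, -326.4, 296.8]
ee_rot: [-0.003, 1.0, 0.0, 0.0]
contact_force: [-0.6, 0.2, -0.8]
gripper_width: 84.8
grasp_force: 0.0
371.64829954431775 321.11427521045204 239.23478335901387 [ 439.83969004 -326.66262917  413.93660105]
cur [ 508.7 -327.8  296.7] yaw 90.3 j6 -1.26 tilt 0.09 | turn wz 0.3 then shift [ 35.6 338.8  17.1]
```

View pics/w1.png

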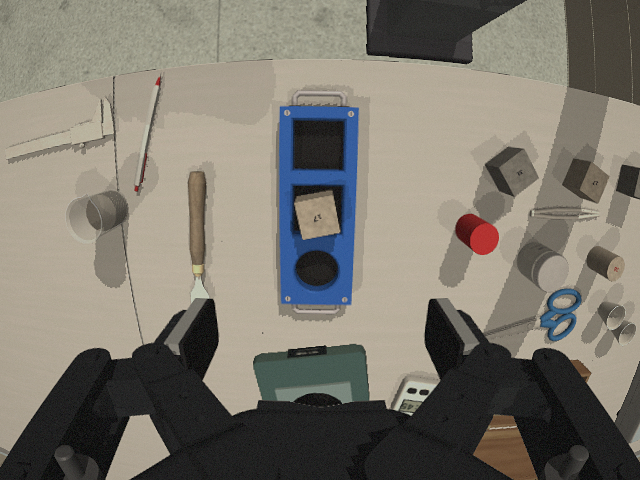

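The wrist view shows the whole light carrier. Its square end bay is at (318,145), its round bay at (317,269), and the seated cube at (317,215).

```bash
python3 -m pendant '[[0,0.04,0,0,0,0,0.085],[0,0.043,0,0,0,0,0.085],[0,0.043,0,0,0,0,0.085],[0,0.043,0,0,0,0,0.085],[0,0.043,0,0,0,0,0.085],[0,0.043,0,0,0,0,0.085],[0,0.043,0,0,0,0,0.085],[0,0.04,0,0,0,0,0.085],[0,0,0,0,0,0,0.085],[0,0,0,0,0,0,0.085]]'
python3 - <<'E'
from h import *
from bench import arm
d=arm.get_image("wrist"); d["fish"]=1; pickle.dump(d,open("w2.pkl","wb")); cv2.imwrite("pics/w2.png",d["image"][:,:,::-1])
print(d["xyz"])
d=pickle.load(open("w1.pkl","rb")); hsv=cv2.cvtColor(d["image"],cv2.COLOR_RGB2HSV)
m=cv2.inRange(hsv,(105,150,60),(130,255,255)); m[:,:270]=0;m[:,370:]=0;m[:90]=0;m[320:]=0
m=cv2.morphologyEx(m,cv2.MORPH_OPEN,np.ones((3,3)))
ys,xs=np.nonzero(m); w=plane(d,np.c_[xs,ys],24); c,s,a=rect(w,(1,0)); print("light",c,s,a)
h=cv2.inRange(hsv,(0,0,0),(180,255,45))
for n,(u,v) in(("sq",(318,145)),("rd",(317,269))):
    q=np.zeros_like(h); q[v-35:v+35,u-35:u+35]=h[v-35:v+35,u-35:u+35]
    k,l,st,ce=cv2.connectedComponentsWithStats(q); i=1+st[1:,4].argmax(); print(n,st[i],plane(d,ce[i],20))
E
```

```text
clock: 2.35
position: [506.1, 7.7, 297.6]
ee_rot: [-0.001, 1.0, -0.0, -0.0]
contact_force: [-0.0, -0.8, 0.3]
gripper_width: 84.9
grasp_force: 0.0
[435.45921606   8.0205049  414.7776871 ]
light [ 522.25042725 -329.79034424] (80.603759765625, 220.8240966796875) -0.721049940151022
sq [ 294  121   50   49 2290] [[ 452.03430112 -328.85729179]]
rd [ 296  251   42   35 1112] [[ 589.34100826 -330.62256407]]
```

View pics/w2.png

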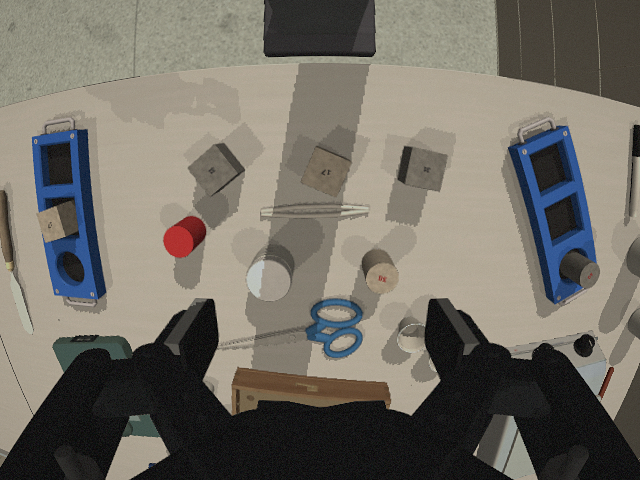

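```bash
python3 - <<'E'
from h import *
d=pickle.load(open("w2.pkl","rb")); im=d["image"][:,:,::-1]
cv2.imwrite("pics/w2c.png",cv2.resize(im[125:305,180:455],None,fx=2.9,fy=2.9,interpolation=cv2.INTER_CUBIC))
for n,uv,z in(("dkR",(212,169),40),("lt",(327,171),40),("dkL",(427,170),40),("cyl",(382,279),50)): print(n,plane(d,uv,z))
hsv=cv2.cvtColor(d["image"],cv2.COLOR_RGB2HSV); m=cv2.inRange(hsv,(105,150,60),(130,255,255)); m[:,:480]=0; m[:110]=0;m[320:]=0
m=cv2.morphologyEx(m,cv2.MORPH_OPEN,np.ones((3,3)));ys,xs=np.nonzero(m); print("dark",rect(plane(d,np.c_[xs,ys],24),(1,0)))
E
```

```text
dkR [[ 469.67819733 -104.80591085]]
lt [[473.71315236  14.15103161]]
dkL [[470.65175295 117.78342646]]
cyl [[586.76744663  73.48116266]]
dark (array([521.37548828, 314.55987549]), (226.69688415527344, 86.82572174072266), np.float64(26.71955637463046))
```

View pics/w2c.png

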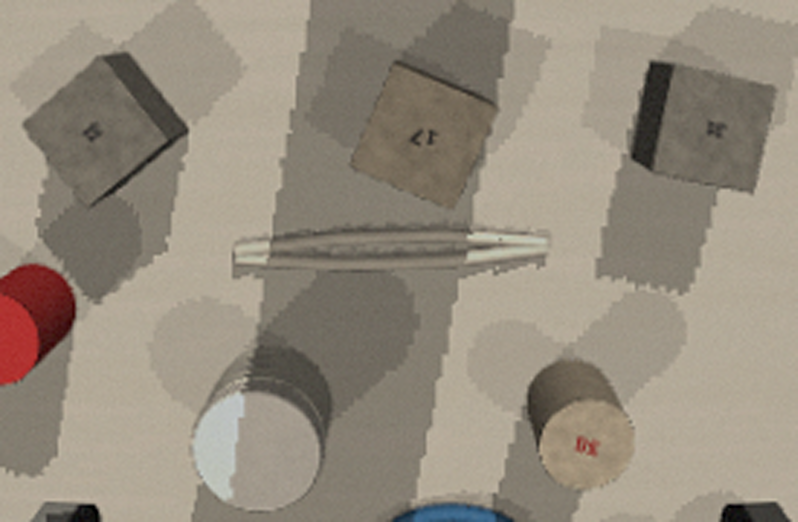

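```bash
python3 - <<'E'
from h import *
from bench import arm
d=pickle.load(open("w2.pkl","rb"))
C=dict(dkR=[(23,124),(103,56),(163,134),(93,205)],lt=[(395,64),(497,107),(455,207),(350,167)],dkL=[(672,64),(776,86),(754,193),(655,170)])
for n,c in C.items():
    w=plane(d,np.array(c)/2.9+[180,125]-.3,40); e=(w[1]-w[0])+(w[2]-w[3]);f=(w[2]-w[1])+(w[3]-w[0])
    print(n,w.mean(0).round(1),cv2.minAreaRect(w.astype(np.float32))[1],[np.degrees(np.arctan2(v[1],v[0])).round(1)%180 for v in(e,f)])
print(plane(d,np.array((587,443))/2.9+[180,125]-.3,50))
s=arm.read_state(); go(s,472.5,12.5,120,67)
E
```

```text
dkR [ 470.2 -104.5] (39.74065399169922, 39.142818450927734) [np.float64(129.2), np.float64(38.2)]
lt [474.5  13.2] (39.496482849121094, 39.3466682434082) [np.float64(68.1), np.float64(157.2)]
dkL [469.6 117. ] (39.75724411010742, 39.85015106201172) [np.float64(80.1), np.float64(171.8)]
[[584.98259792  73.5007254 ]]
cur [506.1   7.  297.6] yaw 90.0 j6 -1.91 tilt 0.04 | turn wz 23.0 then shift [ 33.   -8.1 177.6]
```

```bash
python3 -m pendant '[[0,0,0,0,0,7.5,0.065],[0,0,0,0,0,7.5,0.065],[0,0,0,0,0,7.5,0.065],[0.008,-0.002,0.04,0,0,0,0.065],[0.008,-0.002,0.045,0,0,0,0.065],[0.008,-0.002,0.045,0,0,0,0.065],[0.008,-0.001,0.045,0,0,0,0.065],[0,0,0.035,0,0,0,0.065],[0,0,0,0,0,0,0.065],[0,0,0,0,0,0,0.065]]'
python3 -c "
from h import *
from bench import arm
go(arm.read_state(),473.5,12.8,42,67.5)"
```

```text
clock: 3.4
position: [474.9, 12.5, 88.2]
ee_rot: [0.195, 0.981, -0.0, 0.0]
contact_force: [1.1, -1.0, -0.2]
gripper_width: 64.9
grasp_force: 0.0
cur [474.9  12.5  88.2] yaw 67.5 j6 -2.33 tilt 0.04 | turn wz -0.0 then shift [ 1.4 -0.3 46.2]
```

```bash
python3 -m pendant '[[0.001,0,0.02,0,0,0,0.065],[0,0,0.016,0,0,0,0.065],[0,0,0.01,0,0,0,0.065],[0,0,0,0,0,0,0.065],[0,0,0,0,0,0,0.03],[0,0,0,0,0,0,0.03],[0,0,0,0,0,0,0.03],[0,0,0,0,0,0,0.03],[0,0,0,0,0,0,0.03],[0,0,0,0,0,0,0.03],[0,0,0,0,0,0,0.03]]'
python3 - <<'E'
from h import *
from bench import arm
d=arm.get_image("wrist"); cv2.imwrite("pics/g1.png",d["image"][200:460:,150:500,::-1])
go(arm.read_state(),452.3,-328.9,180,89.3)
E
```

```text
clock: 4.5
position: [474.5, 14.2, 43.2]
ee_rot: [0.194, 0.981, 0.001, 0.001]
contact_force: [-1.0, -0.5, 6.9]
gripper_width: 38.6
grasp_force: 62.1
cur [474.5  14.2  43.2] yaw 67.6 j6 -2.34 tilt 0.17 | turn wz -21.7 then shift [  17.7 -343.2 -137.4]
```

View pics/g1.png

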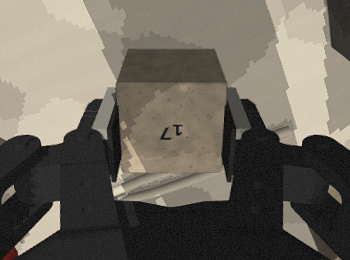

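The light cube "17" is gripped between both pads at about (172,130) in the crop: 38.6 mm opening, 62 N. I lift it and carry it to the light carrier.

```bash
python3 -m pendant '[[0,0,-0.02,0,0,0,0.03],[0,0,-0.04,0,0,-7.2,0.03],[0,0,-0.04,0,0,-7.2,0.03],[0,0,-0.037,0,0,-7.3,0.03],[0.002,-0.03,0,0,0,0,0.03],[0.002,-0.045,0,0,0,0,0.03],[0.002,-0.045,0,0,0,0,0.03],[0.002,-0.045,0,0,0,0,0.03],[0.002,-0.045,0,0,0,0,0.03],[0.002,-0.045,0,0,0,0,0.03],[0.003,-0.045,0,0,0,0,0.03],[0.002,-0.04,0,0,0,0,0.03]]'
python3 -m pendant '[[0,0,0,0,0,0,0.03]]'
python3 - <<'E'
from h import *
from bench import arm
go(arm.read_state(),452.3,-328.9,51,89.3)
E
```

```text
clock: 5.75
position: [451.0, -327.6, 178.7]
ee_rot: [0.007, 1.0, 0.0, -0.0]
contact_force: [0.1, 0.1, -1.1]
gripper_width: 38.9
grasp_force: 61.1
clock: 5.85
position: [451.0, -329.6, 178.3]
ee_rot: [0.009, 1.0, -0.0, -0.0]
contact_force: [-0.1, 1.8, -1.8]
gripper_width: 38.6
grasp_force: 61.2
cur [ 451.  -329.6  178.3] yaw 88.9 j6 -1.25 tilt 0.03 | turn wz -0.4 then shift [ -1.3   0.7 127.3]
```

```bash
python3 -m pendant '[[-0.001,0.001,0.03,0,0,0,0.03],[0,0,0.04,0,0,0,0.03],[0,0,0.025,0,0,0,0.03],[0,0,0,0,0,0,0.03]]'
python3 - <<'E'
from h import *
from bench import arm
d=arm.get_image("wrist"); cv2.imwrite("pics/p1.png",d["image"][120:460:,150:500,::-1])
go(arm.read_state(),452.3,-328.9,51,89.3)
E
```

```text
clock: 6.25
position: [449.9, -323.1, 80.1]
ee_rot: [0.007, 1.0, 0.002, -0.004]
contact_force: [-0.8, -0.0, -1.6]
gripper_width: 38.8
grasp_force: 61.2
cur [ 451.8 -324.    82.5] yaw 89.3 j6 -1.25 tilt 0.25 | turn wz -0.0 then shift [-0.7 -4.9 31.5]
```

View pics/p1.png

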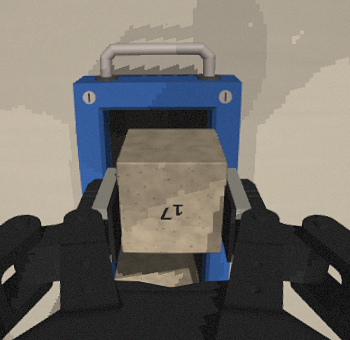

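The light cube hangs above the square end bay, at about (170,165) in the crop. I let it settle, then correct y.

```bash
python3 -m pendant '[[0,0,0,0,0,0,0.03],[0,0,0,0,0,0,0.03],[0,0,0,0,0,0,0.03]]'
python3 - <<'E'
from h import *
from bench import arm
go(arm.read_state(),452.3,-328.9,51,89.3)
E
```

```text
clock: 6.6
position: [453.8, -325.0, 85.4]
ee_rot: [0.007, 1.0, -0.001, 0.002]
contact_force: [-0.2, 0.5, -1.5]
gripper_width: 38.7
grasp_force: 61.2
cur [ 453.8 -325.    85.4] yaw 89.3 j6 -1.25 tilt 0.19 | turn wz -0.0 then shift [ 1.5 -3.9 34.4]
```

```bash
python3 -m pendant '[[0.001,-0.004,0.006,0,0,0,0.03],[0,0,0.006,0,0,0,0.03],[0,0,0.006,0,0,0,0.03],[0,0,0.004,0,0,0,0.03],[0,0,0.004,0,0,0,0.03],[0,0,0.002,0,0,0,0.03],[0,0,0,0,0,0,0.03],[0,0,0,0,0,0,0.03]]'
python3 - <<'E'
from h import *
from bench import arm
go(arm.read_state(),452.3,-328.9,51,89.3)
E
```

```text
clock: 7.4
position: [452.0, -328.8, 55.8]
ee_rot: [0.007, 1.0, -0.0, 0.0]
contact_force: [-0.8, -0.2, -1.4]
gripper_width: 38.7
grasp_force: 61.2
cur [ 452.  -328.8   55.8] yaw 89.2 j6 -1.25 tilt 0.02 | turn wz -0.1 then shift [-0.3 -0.1  4.8]
```

```bash
python3 -m pendant '[[0,0,0.002,0,0,0,0.03],[0,0,0.002,0,0,0,0.03],[0,0,0,0,0,0,0.03],[0,0,0,0,0,0,0.03]]'; python3 -m pendant '[[0,0,0.001,0,0,0,0.03],[0,0,0,0,0,0,0.03]]'
```

```text
clock: 7.8
position: [451.8, -328.8, 51.7]
ee_rot: [0.007, 1.0, -0.0, -0.0]
contact_force: [0.2, -0.3, -1.4]
gripper_width: 39.1
grasp_force: 61.2
clock: 8.0
position: [451.9, -328.8, 51.3]
ee_rot: [0.006, 1.0, -0.0, 0.0]
contact_force: [-1.1, 1.3, 2.5]
gripper_width: 38.6
grasp_force: 61.7
```

```bash
python3 -m pendant '[[0,0,0,0,0,0,0.05],[0,0,0,0,0,0,0.065],[0,0,0,0,0,0,0.065],[0,0,0,0,0,0,0.065],[0,0,-0.01,0,0,0,0.065],[0,0,-0.03,0,0,0,0.065],[0,0,-0.045,0,0,0,0.065],[0,0,-0.045,0,0,0,0.065],[0,0,0,0,0,0,0.065],[0,0,0,0,0,0,0.065]]'
python3 - <<'E'
from h import *
from bench import arm
d=arm.get_image("wrist"); cv2.imwrite("pics/p2.png",d["image"][60:460:,150:500,::-1])
go(arm.read_state(),585.5,73.3,180,89.3)
E
```

```text
clock: 9.0
position: [452.3, -328.8, 182.7]
ee_rot: [0.007, 1.0, -0.001, 0.002]
contact_force: [0.0, 0.0, -0.5]
gripper_width: 64.6
grasp_force: 0.0
cur [ 451.4 -328.5  181.1] yaw 89.2 j6 -1.25 tilt 0.04 | turn wz -0.1 then shift [-129.1  403.4    1.3]
```

View pics/p2.png

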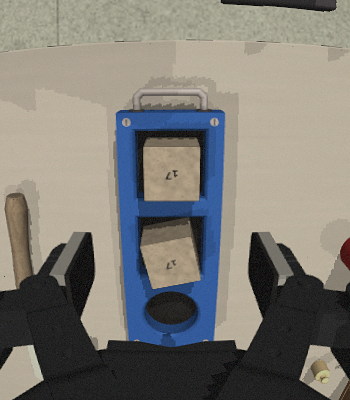

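The cube is seated squarely in the end bay at (171,170). Next is the light cylinder.

```bash
python3 -m pendant '[[-0.013,0.04,0,0,0,0,0.065],[-0.014,0.045,0,0,0,0,0.065],[-0.014,0.045,0,0,0,0,0.065],[-0.014,0.045,0,0,0,0,0.065],[-0.014,0.045,0,0,0,0,0.065],[-0.015,0.045,0,0,0,0,0.065],[-0.015,0.045,0,0,0,0,0.065],[-0.015,0.045,0,0,0,0,0.065],[-0.015,0.048,0.02,0,0,0,0.065],[0,0,0.04,0,0,0,0.065],[0,0,0.02,0,0,0,0.065],[0,0,0,0,0,0,0.065]]'; python3 -m pendant '[[0,0,0,0,0,0,0.065],[0,0,0,0,0,0,0.065],[0,0,0,0,0,0,0.065],[0,0,0,0,0,0,0.065]]'
python3 - <<'E'
from h import *
from bench import arm
d=arm.get_image("wrist"); cv2.imwrite("pics/p3.png",d["image"][120:460:,150:500,::-1])
go(arm.read_state(),585.5,73.3,46,89.3)
E
```

```text
clock: 10.25
position: [581.6, 68.3, 97.1]
ee_rot: [0.007, 1.0, -0.002, -0.005]
contact_force: [-0.4, -0.2, -0.7]
gripper_width: 64.8
grasp_force: 0.0
clock: 10.65
position: [585.5, 68.7, 103.5]
ee_rot: [0.007, 1.0, 0.0, 0.001]
contact_force: [0.2, 0.6, -0.1]
gripper_width: 64.7
grasp_force: 0.0
cur [585.3  68.8 103.3] yaw 89.2 j6 -1.98 tilt 0.11 | turn wz -0.1 then shift [ 0.   4.5 57.3]
```

View pics/p3.png

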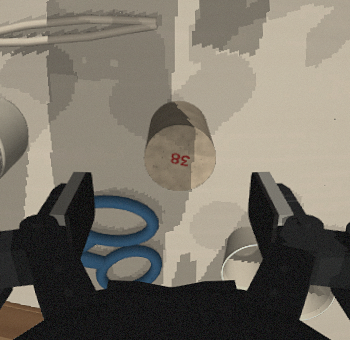

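The light cylinder "38" is centred at (180,157) in the crop, matching y≈73. I descend and grip it.

```bash
python3 -m pendant '[[0,0.0045,0.01,0,0,0,0.065],[0,0,0.02,0,0,0,0.065],[0,0,0.018,0,0,0,0.065],[0,0,0.009,0,0,0,0.065],[0,0,0,0,0,0,0.065],[0,0,0,0,0,0,0.065],[0,0,0,0,0,0,0.025],[0,0,0,0,0,0,0.025],[0,0,0,0,0,0,0.025],[0,0,0,0,0,0,0.025],[0,0,0,0,0,0,0.025],[0,0,0,0,0,0,0.025]]'; python3 -m pendant '[[0,0,0,0,0,0,0.025],[0,0,0,0,0,0,0.025]]'
python3 - <<'E'
from h import *
from bench import arm
go(arm.read_state(),592.2,-330.7,180,89.3)
E
```

```text
clock: 11.9
position: [585.8, 73.6, 46.4]
ee_rot: [0.006, 1.0, 0.0, 0.001]
contact_force: [-0.3, 0.4, 5.4]
gripper_width: 34.1
grasp_force: 59.8
clock: 12.1
position: [585.8, 73.6, 46.4]
ee_rot: [0.006, 1.0, 0.0, 0.001]
contact_force: [-1.1, 1.8, 6.4]
gripper_width: 34.5
grasp_force: 59.8
cur [585.8  73.6  46.4] yaw 89.3 j6 -1.98 tilt 0.12 | turn wz -0.0 then shift [ -11.6 -404.1 -133.8]
```

```bash
python3 -m pendant '[[0,0,-0.02,0,0,0,0.025],[0,0,-0.04,0,0,0,0.025],[0,0,-0.045,0,0,0,0.025],[-0.001,-0.03,-0.029,0,0,0,0.025],[-0.001,-0.045,0,0,0,0,0.025],[-0.001,-0.047,0,0,0,0,0.025],[-0.001,-0.047,0,0,0,0,0.025],[-0.001,-0.047,0,0,0,0,0.025],[-0.001,-0.047,0,0,0,0,0.025],[-0.001,-0.047,0,0,0,0,0.025],[-0.001,-0.047,0,0,0,0,0.025],[-0.002,-0.045,0,0,0,0,0.025]]'
python3 -m pendant '[[0,0,0,0,0,0,0.025],[0,0,0.03,0,0,0,0.025],[0,0,0.03,0,0,0,0.025],[0,0,0.02,0,0,0,0.025],[0,0,0,0,0,0,0.025],[0,0,0,0,0,0,0.025],[0,0,0,0,0,0,0.025]]'
python3 - <<'E'
from h import *
from bench import arm
d=arm.get_image("wrist"); cv2.imwrite("pics/p4.png",d["image"][120:460:,150:500,::-1])
go(arm.read_state(),592.2,-330.7,54.4,89.3)
E
```

```text
clock: 13.3
position: [588.7, -330.5, 178.3]
ee_rot: [0.007, 1.0, 0.001, -0.001]
contact_force: [0.8, -1.5, -1.7]
gripper_width: 34.5
grasp_force: 60.0
clock: 14.0
position: [590.7, -328.8, 100.9]
ee_rot: [0.006, 1.0, -0.001, 0.001]
contact_force: [0.4, 0.8, -0.9]
gripper_width: 34.5
grasp_force: 60.2
cur [ 590.7 -328.8  101.1] yaw 89.3 j6 -1.31 tilt 0.18 | turn wz -0.0 then shift [-1.4 -1.8 46.7]
```

View pics/p4.png

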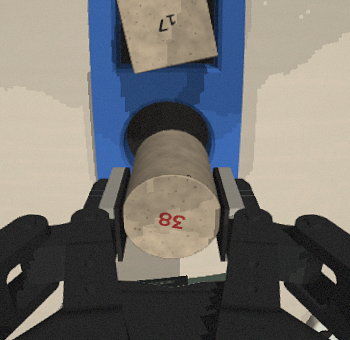

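The cylinder, at (171,215), hangs over the round bay at about (167,130). I correct by (-1.4, -1.8) and lower it 46.

```bash
python3 -m pendant '[[-0.0015,-0.002,0.01,0,0,0,0.025],[0,0,0.01,0,0,0,0.025],[0,0,0.008,0,0,0,0.025],[0,0,0.006,0,0,0,0.025],[0,0,0.004,0,0,0,0.025],[0,0,0.004,0,0,0,0.025],[0,0,0,0,0,0,0.025],[0,0,0,0,0,0,0.025],[0,0,0,0,0,0,0.025]]'
python3 -c "
from h import *
from bench import arm
go(arm.read_state(),592.2,-330.7,54.4,89.3)"
```

```text
clock: 14.95
position: [591.4, -330.9, 57.7]
ee_rot: [0.007, 1.0, -0.0, 0.0]
contact_force: [-0.3, -1.1, -1.5]
gripper_width: 34.5
grasp_force: 60.2
cur [ 591.4 -330.9   57.7] yaw 89.2 j6 -1.31 tilt 0.05 | turn wz -0.1 then shift [-0.8  0.2  3.3]
```

```bash
python3 -m pendant '[[0,0,0.002,0,0,0,0.025],[0,0,0.001,0,0,0,0.025],[0,0,0,0,0,0,0.025],[0,0,0,0,0,0,0.025]]'; python3 -m pendant '[[0,0,0.0005,0,0,0,0.025],[0,0,0,0,0,0,0.025]]'
```

```text
clock: 15.35
position: [591.2, -330.8, 54.5]
ee_rot: [0.007, 1.0, -0.0, 0.0]
contact_force: [-0.2, 0.0, 0.2]
gripper_width: 34.6
grasp_force: 60.4
clock: 15.55
position: [591.2, -330.8, 54.5]
ee_rot: [0.007, 1.0, -0.0, 0.0]
contact_force: [-0.4, 2.6, 4.1]
gripper_width: 34.2
grasp_force: 60.4
```

```bash
python3 -m pendant '[[0,0,0,0,0,0,0.045],[0,0,0,0,0,0,0.065],[0,0,0,0,0,0,0.065],[0,0,0,0,0,0,0.065],[0,0,-0.01,0,0,0,0.065],[0,0,-0.03,0,0,0,0.065],[0,0,-0.045,0,0,0,0.065],[0,0,-0.04,0,0,0,0.065],[0,0,0,0,0,0,0.065],[0,0,0,0,0,0,0.065]]'
python3 - <<'E'
from h import *
from bench import arm
d=arm.get_image("wrist"); cv2.imwrite("pics/p5.png",d["image"][60:460:,150:500,::-1])
go(arm.read_state(),470,-104.8,100,129)
E
```

```text
clock: 16.55
position: [591.6, -330.8, 181.0]
ee_rot: [0.007, 1.0, -0.0, 0.002]
contact_force: [0.5, 0.7, -0.8]
gripper_width: 65.0
grasp_force: 0.0
cur [ 590.8 -330.5  179.1] yaw 89.2 j6 -1.31 tilt 0.04 | turn wz -39.8 then shift [-48.1 251.4  79.2]
```

View pics/p5.png

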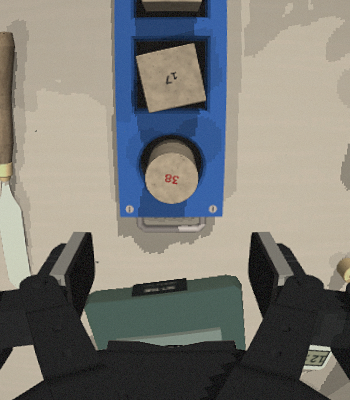

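The cylinder stands upright in the round bay at (172,172). Next is the right-hand dark cube.

```bash
python3 -m pendant '[[0,0,0,0,0,-8,0.065],[0,0,0,0,0,-8,0.065],[0,0,0,0,0,-8,0.065],[0,0,0,0,0,-8,0.065],[0,0,0,0,0,-7.8,0.065],[-0.008,0.042,0,0,0,0,0.065],[-0.008,0.042,0,0,0,0,0.065],[-0.008,0.042,0,0,0,0,0.065],[-0.008,0.042,0,0,0,0,0.065],[-0.008,0.042,0,0,0,0,0.065],[-0.008,0.041,0.02,0,0,0,0.065],[0,0,0.04,0,0,0,0.065]]'; python3 -m pendant '[[0,0,0.02,0,0,0,0.065],[0,0,0,0,0,0,0.065],[0,0,0,0,0,0,0.065],[0,0,0,0,0,0,0.065]]'
python3 - <<'E'
from h import *
from bench import arm
d=arm.get_image("wrist"); cv2.imwrite("pics/p6.png",d["image"][120:460:,150:500,::-1])
go(arm.read_state(),470,-104.8,42.5,128.8)
E
```

```text
clock: 17.8
position: [469.4, -102.7, 120.0]
ee_rot: [-0.336, 0.942, -0.0, 0.002]
contact_force: [1.6, -0.2, -0.8]
gripper_width: 65.0
grasp_force: 0.0
clock: 18.2
position: [471.1, -105.8, 99.5]
ee_rot: [-0.334, 0.943, -0.0, 0.001]
contact_force: [0.3, 0.0, -0.1]
gripper_width: 64.6
grasp_force: 0.0
cur [ 471.2 -105.8   99.7] yaw 129.0 j6 -1.01 tilt 0.12 | turn wz 0.2 then shift [ 0.4  1.6 57.2]
```

View pics/p6.png

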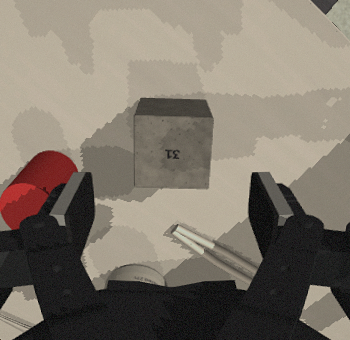

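The dark cube "31" is centred between the fingers at (173,155), and the red cylinder is clear of the left finger. I narrow to 58 mm and descend.

```bash
python3 -m pendant '[[0,0.0015,0.01,0,0,0,0.058],[0,0,0.02,0,0,0,0.058],[0,0,0.018,0,0,0,0.058],[0,0,0.009,0,0,0,0.058],[0,0,0,0,0,0,0.058],[0,0,0,0,0,0,0.058],[0,0,0,0,0,0,0.03],[0,0,0,0,0,0,0.03],[0,0,0,0,0,0,0.03],[0,0,0,0,0,0,0.03],[0,0,0,0,0,0,0.03],[0,0,0,0,0,0,0.03]]'
python3 - <<'E'
from h import *
from bench import arm
go(arm.read_state(),457.9,283.3,180,115.3)
E
```

```text
clock: 19.45
position: [470.4, -104.3, 42.9]
ee_rot: [-0.334, 0.942, -0.0, 0.001]
contact_force: [0.1, 0.7, 5.9]
gripper_width: 38.8
grasp_force: 61.4
cur [ 470.4 -104.3   42.9] yaw 129.1 j6 -1.01 tilt 0.16 | turn wz 13.8 then shift [-154.6  355.6 -137.4]
```

```bash
python3 -m pendant '[[0,0,-0.02,0,0,0,0.03],[0,0,-0.04,0,0,7,0.03],[0,0,-0.045,0,0,6.8,0.03],[-0.015,0.036,-0.032,0,0,0,0.03],[-0.017,0.04,0,0,0,0,0.03],[-0.017,0.04,0,0,0,0,0.03],[-0.017,0.04,0,0,0,0,0.03],[-0.018,0.04,0,0,0,0,0.03],[-0.018,0.04,0,0,0,0,0.03],[-0.018,0.04,0,0,0,0,0.03],[-0.018,0.04,0,0,0,0,0.03],[-0.017,0.04,0,0,0,0,0.03]]'
python3 -m pendant '[[0,0,0,0,0,0,0.03],[0,0,0,0,0,0,0.03],[0,0,0,0,0,0,0.03],[0,0,0,0,0,0,0.03]]'
python3 - <<'E'
from h import *
from bench import arm
d=arm.get_image("wrist"); d["fish"]=1; pickle.dump(d,open("w3.pkl","wb")); cv2.imwrite("pics/p7.png",d["image"][40:440:,150:500,::-1])
go(arm.read_state(),458.9,283.8,51,115.6)
E
```

```text
clock: 20.65
position: [456.8, 284.8, 178.0]
ee_rot: [-0.218, 0.976, -0.0, -0.001]
contact_force: [0.7, -0.5, -1.8]
gripper_width: 38.8
grasp_force: 61.0
clock: 21.05
position: [457.6, 282.0, 178.3]
ee_rot: [-0.218, 0.976, -0.0, -0.0]
contact_force: [-0.2, 0.2, -0.7]
gripper_width: 39.0
grasp_force: 61.2
cur [457.8 282.1 178.5] yaw 115.2 j6 -1.99 tilt 0.03 | turn wz -0.4 then shift [ -1.8   1.  127.5]
```

View pics/p7.png

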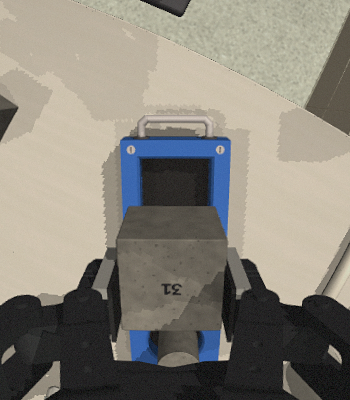

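That was picture 14, the last I may view. It shows the cube at (172,265) lined up over the near square bay of the dark carrier. From here I check by numbers.

```bash
python3 - <<'E'
from h import *
d=pickle.load(open("w3.pkl","rb"))
w=plane(d,[(271,180),(380,178)],24); m=w.mean(0); e=w[1]-w[0]; a=np.degrees(np.arctan2(e[1],e[0])); print(w,np.hypot(*e),a)
hsv=cv2.cvtColor(d["image"],cv2.COLOR_RGB2HSV); b=cv2.inRange(hsv,(100,120,60),(130,255,255)); b[:165]=0; b[240:]=0; b[:,:255]=0; b[:,400:]=0
ys,xs=np.nonzero(b); p=plane(d,np.c_[xs,ys],24)
for ang in(24.5,25.2,26,26.7):
    u=np.array([np.cos(np.radians(ang)),np.sin(np.radians(ang))]); v=np.array([-u[1],u[0]])
    l=np.percentile(p@u,.3); q=p@v; lo,hi=np.percentile(q,[.5,99.5]); print(ang,"width",hi-lo,"bay-70",u*(l+41)+v*(lo+hi)/2,"bay0",u*(l+111)+v*(lo+hi)/2)
E
```

```text
[[440.39970738 233.16856959]
 [404.78484597 305.3496526 ]] 80.489298027974 116.26218798912105
24.5 width 80.91633945157514 bay-70 [458.74133421 285.79172469] bay0 [522.43862317 314.82025167]
25.2 width 80.86541054547763 bay-70 [458.71855692 285.93936121] bay0 [522.05645059 315.74391162]
26 width 80.8288910589169 bay-70 [458.45085342 286.01529965] bay0 [521.36643666 316.70127992]
26.7 width 80.90497752949133 bay-70 [458.13300886 286.11791031] bay0 [520.66900604 317.57024021]
```

```bash
python3 -m pendant '[[-0.002,0.0025,0.03,0,0,0,0.03],[0,0,0.04,0,0,0,0.03],[0,0,0.02,0,0,0,0.03],[0,0,0.01,0,0,0,0.03],[0,0,0,0,0,0,0.03],[0,0,0,0,0,0,0.03],[0,0,0,0,0,0,0.03],[0,0,0,0,0,0,0.03]]'
python3 -c "
from h import *
from bench import arm
go(arm.read_state(),458.6,285.2,50.9,115.5)"
```

```text
clock: 21.9
position: [459.1, 287.0, 79.8]
ee_rot: [-0.219, 0.976, 0.001, 0.001]
contact_force: [-0.3, 0.1, -2.4]
gripper_width: 39.0
grasp_force: 61.1
cur [459.1 287.   79.8] yaw 115.2 j6 -1.99 tilt 0.16 | turn wz -0.3 then shift [ 1.3 -1.4 28.9]
```

```bash
python3 -m pendant '[[0.001,-0.0015,0.008,0,0,0,0.03],[0,0,0.006,0,0,0,0.03],[0,0,0.005,0,0,0,0.03],[0,0,0.004,0,0,0,0.03],[0,0,0.002,0,0,0,0.03],[0,0,0,0,0,0,0.03],[0,0,0,0,0,0,0.03],[0,0,0,0,0,0,0.03]]'
python3 -c "
from h import *
from bench import arm
go(arm.read_state(),458.6,285.2,50.9,115.5)"
```

```text
clock: 22.7
position: [458.4, 284.8, 53.7]
ee_rot: [-0.219, 0.976, 0.0, 0.0]
contact_force: [0.0, 0.2, -1.5]
gripper_width: 38.9
grasp_force: 61.2
cur [458.4 284.8  53.7] yaw 115.2 j6 -1.99 tilt 0.03 | turn wz -0.3 then shift [-0.3  0.3  2.8]
```

```bash
python3 -m pendant '[[0,0,0.002,0,0,0,0.03],[0,0,0.0005,0,0,0,0.03],[0,0,0,0,0,0,0.03],[0,0,0,0,0,0,0.03]]'; python3 -m pendant '[[0,0,0.0007,0,0,0,0.03],[0,0,0,0,0,0,0.03]]'
```

```text
clock: 23.1
position: [458.3, 284.7, 51.0]
ee_rot: [-0.218, 0.976, 0.0, -0.0]
contact_force: [-0.1, 0.4, -1.9]
gripper_width: 39.0
grasp_force: 61.3
clock: 23.3
position: [458.3, 284.7, 51.0]
ee_rot: [-0.219, 0.976, -0.0, 0.0]
contact_force: [-2.4, -1.4, 3.8]
gripper_width: 38.9
grasp_force: 62.0
```

```bash
python3 -m pendant '[[0,0,0,0,0,0,0.05],[0,0,0,0,0,0,0.065],[0,0,0,0,0,0,0.065],[0,0,0,0,0,0,0.065],[0,0,-0.01,0,0,0,0.065],[0,0,-0.03,0,0,0,0.065],[0,0,-0.045,0,0,0,0.065],[0,0,-0.04,0,0,0,0.065],[0,0,0,0,0,0,0.065],[0,0,0,0,0,0,0.065]]'
python3 - <<'E'
from h import *
from bench import arm
d=arm.get_image("wrist"); d["fish"]=1; pickle.dump(d,open("w4.pkl","wb"))
g=cv2.cvtColor(d["image"],cv2.COLOR_RGB2HSV); b=cv2.inRange(g,(100,120,50),(130,255,255)); b[:,:230]=0;b[:,430:]=0;b[400:]=0
# cube in near bay: non-blue, not-black region inside the carrier outline
c=proj(d,[458.5,285,48])[0]; m=((cv2.inRange(g,(0,0,55),(180,90,255))>0)&(b==0)).astype(np.uint8)
m=cv2.morphologyEx(m,cv2.MORPH_OPEN,np.ones((5,5))); k,l,st,ce=cv2.connectedComponentsWithStats(m); i=l[int(c[1]),int(c[0])]
ys,xs=np.nonzero(l==i); print(c,st[i],rect(plane(d,np.c_[xs,ys],48),(1,0)))
go(arm.read_state(),469.6,116.8,100,81)
E
```

```text
clock: 24.3
position: [458.4, 284.9, 176.9]
ee_rot: [-0.218, 0.976, 0.001, 0.001]
contact_force: [0.0, -0.1, -0.1]
gripper_width: 65.0
grasp_force: 0.0
[320.79758405 236.3041981 ] [    0     0   634   480 93723] (array([596.14099121, 304.67974854]), (598.4824829101562, 1075.6585693359375), np.float64(-63.28298832731987))
cur [457.9 284.4 175.4] yaw 115.2 j6 -1.99 tilt 0.03 | turn wz 34.2 then shift [ -37.8 -163.7   75.3]
```

```bash
python3 -m pendant '[[0,0,0,0,0,8.5,0.065],[0,0,0,0,0,8.5,0.065],[0,0,0,0,0,8.5,0.065],[0,0,0,0,0,8.5,0.065],[-0.009,-0.04,0,0,0,0,0.065],[-0.009,-0.041,0,0,0,0,0.065],[-0.01,-0.041,0,0,0,0,0.065],[-0.01,-0.041,0.01,0,0,0,0.065],[0,0,0.04,0,0,0,0.065],[0,0,0.025,0,0,0,0.065],[0,0,0,0,0,0,0.065],[0,0,0,0,0,0,0.065]]'; python3 -m pendant '[[0,0,0,0,0,0,0.06],[0,0,0,0,0,0,0.06]]'
python3 - <<'E'
from h import *
from bench import arm
d=arm.get_image("wrist"); d["fish"]=1; pickle.dump(d,open("w5.pkl","wb"))
g=cv2.cvtColor(d["image"],cv2.COLOR_RGB2HSV); c=proj(d,[469.6,116.8,40])[0].round(); print(c, g[int(c[1])+10,int(c[0])+10], g[int(c[1]),int(c[0])-70],d["xyz"])
m=cv2.inRange(g,(0,0,30),(180,60,115)); m=cv2.morphologyEx(m,cv2.MORPH_OPEN,np.ones((5,5)))
k,l,st,ce=cv2.connectedComponentsWithStats(m); print(st[l[int(c[1])+8,int(c[0])+8]])
u,v=c.astype(int); print(g[v+12,u-60:u+64:4,2], g[v-80:v+60:4,u+12,2])
go(arm.read_state(),469.6,116.8,42.5,81)
E
```

```text
clock: 25.55
position: [470.8, 117.6, 99.7]
ee_rot: [0.076, 0.997, -0.001, -0.001]
contact_force: [-0.2, 0.7, 1.0]
gripper_width: 65.1
grasp_force: 0.0
clock: 25.75
position: [471.7, 118.5, 101.4]
ee_rot: [0.076, 0.997, 0.001, 0.001]
contact_force: [-0.1, 0.4, 0.9]
gripper_width: 60.3
grasp_force: 0.0
[316. 270.] [ 19  45 118] [ 20  38 186] [401.57628357 129.5636525  218.48346274]
[     0      0    640    480 267586]
[188 189 187 188 190 189 125 121 133 122 121 117 111 111 118 119 116 109
 116 120 127 129 123 115 112 186 190 188 189 186 186] [165 164 166 167 168 153 151  81  87  84  84 122 111 106 105 107 108 113
 117 110 110 115 118 116 114 120 122 122 117 137 136 136 139 135 137]
cur [471.6 118.4 101.4] yaw 81.3 j6 -2.30 tilt 0.14 | turn wz 0.3 then shift [ 1.8 -2.  58.9]
```

The edge profile puts the cube within 1 mm of the estimate. I grip it.

```bash
python3 -m pendant '[[0.002,-0.002,0.01,0,0,0,0.06],[0,0,0.02,0,0,0,0.06],[0,0,0.02,0,0,0,0.06],[0,0,0.009,0,0,0,0.06],[0,0,0,0,0,0,0.06],[0,0,0,0,0,0,0.06],[0,0,0,0,0,0,0.03],[0,0,0,0,0,0,0.03],[0,0,0,0,0,0,0.03],[0,0,0,0,0,0,0.03],[0,0,0,0,0,0,0.03],[0,0,0,0,0,0,0.03]]'
python3 - <<'E'
from h import *
from bench import arm
go(arm.read_state(),521.8,314.6,170,115.5)
E
```

```text
clock: 27.0
position: [469.5, 116.6, 42.4]
ee_rot: [0.076, 0.997, 0.001, 0.001]
contact_force: [-0.7, -0.2, 6.1]
gripper_width: 38.6
grasp_force: 62.0
cur [469.5 116.6  42.4] yaw 81.3 j6 -2.30 tilt 0.14 | turn wz -34.2 then shift [-132.7  156.4 -127.1]
```

```bash
python3 -m pendant '[[0,0,-0.02,0,0,0,0.03],[0,0,-0.03,0,0,-8.5,0.03],[0,0,-0.03,0,0,-8.5,0.03],[0,0,-0.03,0,0,-8.6e0,0.03]]' | tail -1; python3 -m pendant '[[0,0,-0.03,0,0,-8.5,0.03],[0,0,-0.02,0,0,-8.5,0.03],[0,0,-0.03,0,0,-8.5,0.03],[0,0,-0.03,0,0,-8.5,0.03],[0,0,-0.017,0,0,0,0.03]]'
python3 -c "
from h import *
from bench import arm
go(arm.read_state(),521.8,314.6,170,115.5)"
```

```text
clock: 27.5
position: [469.1, 116.3, 170.4]
ee_rot: [-0.22, 0.976, 0.001, 0.001]
contact_force: [1.3, 0.2, -2.6]
gripper_width: 38.6
grasp_force: 61.2
cur [469.1 116.3 170.4] yaw 115.4 j6 -1.71 tilt 0.18 | turn wz -0.1 then shift [-132.9  156.3    0.9]out of range
```

```bash
python3 -m pendant '[[-0.022,0.026,0,0,0,0,0.03],[-0.022,0.026,0,0,0,0,0.03],[-0.022,0.026,0,0,0,0,0.03],[-0.022,0.026,0,0,0,0,0.03],[-0.022,0.026,0,0,0,0,0.03],[-0.022,0.026,0,0,0,0,0.03],[0,0,0,0,0,0,0.03],[0,0,0.03,0,0,0,0.03],[0,0,0.035,0,0,0,0.03],[0,0,0.015,0,0,0,0.03],[0,0,0,0,0,0,0.03],[0,0,0,0,0,0,0.03]]';python3 -m pendant '[[0,0,0,0,0,0,0.03],[0,0,0,0,0,0,0.03]]'
python3 - <<'E'
from h import *
from bench import arm
d=arm.get_image("wrist"); d["fish"]=1; pickle.dump(d,open("w6.pkl","wb"))
go(arm.read_state(),521.8,314.6,50.4,115.5)
E
```

```text
clock: 28.7
position: [521.7, 313.2, 88.4]
ee_rot: [-0.218, 0.976, -0.0, -0.0]
contact_force: [0.6, -0.4, -0.9]
gripper_width: 38.7
grasp_force: 61.1
clock: 28.9
position: [522.2, 313.9, 89.8]
ee_rot: [-0.218, 0.976, 0.001, 0.001]
contact_force: [-0.2, 0.0, -1.3]
gripper_width: 38.8
grasp_force: 61.1
cur [522.  313.9  89.6] yaw 115.2 j6 -1.94 tilt 0.14 | turn wz -0.3 then shift [ 0.   0.7 39.2]
```

```bash
python3 -m pendant '[[0,0.0005,0.01,0,0,0,0.03],[0,0,0.01,0,0,0,0.03],[0,0,0.006,0,0,0,0.03],[0,0,0.005,0,0,0,0.03],[0,0,0.003,0,0,0,0.03],[0,0,0,0,0,0,0.03],[0,0,0,0,0,0,0.03],[0,0,0,0,0,0,0.03]]'
python3 -c "
from h import *
from bench import arm
go(arm.read_state(),521.8,314.6,50.4,115.5)"
```

```text
clock: 29.75
position: [521.6, 314.2, 54.7]
ee_rot: [-0.219, 0.976, 0.0, 0.0]
contact_force: [0.0, -0.6, -1.5]
gripper_width: 38.7
grasp_force: 61.1
cur [521.6 314.2  54.7] yaw 115.2 j6 -1.94 tilt 0.05 | turn wz -0.3 then shift [-0.3  0.3  4.3]
```

```bash
python3 -m pendant '[[0,0,0.002,0,0,0,0.03],[0,0,0.002,0,0,0,0.03],[0,0,0,0,0,0,0.03],[0,0,0,0,0,0,0.03]]'; python3 -m pendant '[[0,0,0.0007,0,0,0,0.03],[0,0,0,0,0,0,0.03]]'
```

```text
clock: 30.15
position: [521.6, 314.1, 50.5]
ee_rot: [-0.219, 0.976, 0.0, 0.0]
contact_force: [0.2, 0.4, 0.4]
gripper_width: 39.2
grasp_force: 61.2
clock: 30.35
position: [521.6, 314.1, 50.5]
ee_rot: [-0.219, 0.976, 0.0, 0.0]
contact_force: [-0.9, -0.1, 4.9]
gripper_width: 39.2
grasp_force: 61.9
```

Contact with the floor. I release, retreat and check by numbers.

```bash
python3 -m pendant '[[0,0,0,0,0,0,0.05],[0,0,0,0,0,0,0.065],[0,0,0,0,0,0,0.065],[0,0,0,0,0,0,0.065],[0,0,-0.01,0,0,0,0.065],[0,0,-0.03,0,0,0,0.065],[0,0,-0.045,0,0,0,0.065],[0,0,-0.04,0,0,0,0.065],[0,0,-0.04,0,0,0,0.065],[0,0,-0.04,0,0,0,0.065],[0,0,0,0,0,0,0.065],[0,0,0,0,0,0,0.065]]';python3 -m pendant '[[0,0,0,0,0,0,0.065],[0,0,0,0,0,0,0.065]]'
python3 - <<'E'
from h import *
from bench import arm
d=arm.get_image("wrist"); d["fish"]=1; pickle.dump(d,open("w7.pkl","wb"))
V=cv2.medianBlur(cv2.cvtColor(d["image"],cv2.COLOR_RGB2HSV)[:,:,2],3); S=cv2.cvtColor(d["image"],cv2.COLOR_RGB2HSV)[:,:,1]
a=np.radians(25.5); u=np.array([np.cos(a),np.sin(a)]); v=np.array([-u[1],u[0]])
t=np.arange(-34,35,2)
for n,b in(("bay-70",(458.6,285.2)),("bay0",(521.8,314.6))):
    for nm,w,o in(("x",u,v),("y",v,u)):
        # brightness/saturation along carrier axis through the expected top face (z=48), off the printed number
        P=np.c_[np.array(b)+t[:,None]*w+8*o,np.full(len(t),48)]; q=proj(d,P).round().astype(int)
        print(n,nm,"V",V[q[:,1],q[:,0]]);print("     S",S[q[:,1],q[:,0]])
E
```

```text
clock: 31.55
position: [521.4, 314.1, 256.5]
ee_rot: [-0.218, 0.976, 0.001, 0.001]
contact_force: [-0.9, -0.3, -0.8]
gripper_width: 65.2
grasp_force: 0.0
clock: 31.75
position: [520.9, 313.5, 253.1]
ee_rot: [-0.218, 0.976, -0.001, -0.001]
contact_force: [0.4, 0.1, -0.1]
gripper_width: 65.0
grasp_force: 0.0
bay-70 x V [169 167 157 156 157  85  62 122 123 123 121 120 124 123 127 129 128 123
 122 128 126 123 120 123 124 122 122  31  29  29  77 101 140 167 166]
     S [169 168 165 166 163 159 158  47  40  36  40  38  38  40  40  41  41  43
  38  38  45  41  41  42  40  43  40  16  14  49 153 157 164 165 162]
bay-70 y V [124 124 125 124 103  73  22  66 126 129 133 131 128 125 122 119 119 118
 117 119 122 123 127 127 128 124 120  33  26  56  90 150 151 149 149]
     S [166 169 155 172 173 159  93  31  43  41  40  38  39  38  40  36  40  40
  39  37  40  41  37  36  38  42  41  39   8 156 151 171 167 167 163]
bay0 x V [154 154 134  56  32  59  80  78 124 122 121 119 121 123 124 129 130 128
 124 126 128 125 123 123 124 124 122  75 101 143 153 168 167 165 167]
     S [169 172 171 121  33  43  43  36  45  40  42  41  39  41  40  41  43  43
  39  43  40  41  45  42  43  41  44  32 149 174 162 164 162 167 163]
bay0 y V [122 122 123 123 103  78  52 126 126 128 132 127 124 122 118 119 121 122
 120 121 122 125 130 129 128 123 117  67  28  41  80 130 149 155 167]
     S [158 163 165 169 177 163 165  40  37  42  39  42  43  39  46  42  40  41
  44  43  45  41  43  38  40  41  39  40  27  81 166 158 166 171 169]
```

```bash
python3 -c "
from bench import arm
print(arm.job_done())"
```

```text
the job is handed in; nothing more can be done
None
```

I lowered all four loose specimens into their own mix's carriers and handed the job in at about 32 s. The light pair was confirmed by picture and the dark cubes by their measured outline (centred within about 1 mm, at seated height); the judge gave no verdict.

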